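# Clamp the bottle and hold the dosing lever at full dose

### The job

At the bottle filler, turn the crank clockwise until the sliding jaw firmly grips the white bottle upright in the vee under the spout, then let go of the crank. Then press the sprung dosing lever down past its first two clicks (yellow marks) to the third (green mark), never on to the red, and keep holding it there: the program finishes while still pushing the lever, because it springs back up if released. Leave the spare bottle, the steel beaker and the amber jar where they stand.

Things in the scene. Friction and masses are not known exactly. Their poses are not given: they have to be found in the camera images.
- crank_knob (a point): Point on the axis, in the upper part of the crank's red upright round handle (18 mm diameter, 45 mm long, its top 15 mm above this point, its foot 30 mm below it on a flat steel arm). It stands 50 mm from the crank's vertical axis and goes round with the crank. It is a sleeve that spins freely on its pin, so it can be pinched from above and led round without turning the tool.
- crank: The whole crank: steel hub and arm with the red handle. Origin on its axis, 50 mm above the table; the arm points along its own +y.
- lever: The whole dosing lever: steel bar with the red paddle at its end. Origin at the pivot.
- crank_axis (a point): Point on the crank's vertical axis, level with crank_knob, 100 mm above the table. Crank arm and handle circle round it.
- crank_angle (a joint): Crank angle in rad, 0 to 5.7; grows clockwise seen from above and closes the jaw 8 mm per rad. Starts at 0 to 1.6. Turning takes about 4 N at the handle; the jaw meets the seated bottle at about 4.0 to 4.3 rad and is tight 0.3 to 0.6 rad later, at 9 to 12 N at the handle. Self-locking: when let go it springs back up to 0.3 rad and keeps the jaw tight.
- jaw_face (a point): Centre of the black rubber face (50 x 45 mm) of the sliding aluminium jaw, which moves along the station's -y axis towards the bottle. The rubber is springy and gives up to 5 mm. It is 27.5 mm from the bottle's axis when it touches.
- seat (a point): Point on the base plate, 15 mm above the table, on the axis the bottle has when it is seated in the fixed aluminium vee jaw (60 mm high) on the column side. The vee opens to the station's +y, towards the sliding jaw. Fixed to the station.
- bottle: White bottle, 55 mm diameter, 130 mm high with a narrow neck, 60 g or so, standing loose on the station's base plate (15 mm above the table) between vee and sliding jaw. Origin at the centre of its underside, z up.
- lever_angle (a joint): Lever angle in rad: 0 at rest (0.3 above level), grows as it is pressed down. Clicks every 0.2: first 0.2 and second 0.4 (yellow marks on the quadrant), third 0.6 (green mark); red mark and end stop at 0.8. A spring always returns it to 0: at the paddle it takes about 6 N at the start and 12 N at the third click, with a ripple of about 2 N.
- paddle (a point): Centre of the upper face of the lever's red paddle (40 x 40 mm, 12 mm thick), to be pressed from above, 150 mm from the pivot. From 0 to 0.6 rad it goes down 89 mm (about 15 mm per 0.1 rad), swings out at most 7 mm half way and ends 4 mm farther from the column.
- lever_pivot (a point): Lever's pivot, 210 mm above the table, on the column's side; its axis is the station's x axis, and the lever reaches out along the station's -y axis.
- station: Filling machine, fixed: cream base plate 200 x 410 mm, 15 mm thick, and a column 130 x 80 mm between bottle and lever, 255 mm high with a steel cap to 285 mm. Origin on the table, z up, front (-x) to the robot. In its frame: bottle seat (20, 0) mm, column (20, -95), crank axis (20, 160), lever pivot (40, -125).
- spout (a point): Lower end of the steel spout, 163 mm above the table, above the seated bottle's neck (its top is 145 mm above the table). It hangs from a steel tube 228 mm high at most that comes from the column.
- spare_bottle: Bystander: an equal white bottle standing on the table on the crank's side. Origin at the centre of its underside.
- beaker: Bystander: steel beaker, 72 mm diameter, 85 mm high, on the table beyond the station. Origin at the centre of its underside.
- balm_jar: Bystander: amber jar with black cap, 60 mm diameter, 50 mm high, on the table beyond the station. Origin at the centre of its underside.
- jaw: The whole sliding jaw, aluminium with a rubber face, 56 x 26 x 50 mm. Origin in the plane of its face, at its lower edge.
Not all that is in view belongs to the job. Leave any blue look-alike of the bottle alone.

How it is judged:
On the way, in this order (a step that is already met when the one before it is completed fails the run):
1. the sliding jaw grips the bottle against the vee, and the crank is let go (contact force between jaw and bottle above 3 N and horizontal distance between bottle and seat below 0.008 m and angle between bottle's own z axis and vertical below 0.1 rad and contact force between the arm and crank below 0.3 N), for 0.3 s.
2. the lever is pressed down to the third click (value of joint lever_angle between 0.52 and 0.68 rad), for 0.2 s.
At the end, for the whole second after the job is handed in: The bottle is upright (within 0.1 rad) and within 8 mm of its seat in the vee, pressed by the jaw with more than 3 N, the crank is untouched, the lever is at the third click (0.6 +/- 0.08 rad) and the fingers push it with more than 3 N (all of step 1 and all of step 2 and contact force between the fingers and lever above 3 N); the arm keeps its last pose, push and grip.
It fails at once if the lever is pressed on towards the red mark (value of joint lever_angle above 0.72 rad).
It fails at once if the spare bottle is pushed away or tipped (distance of spare_bottle from where it was at the start of the episode above 0.03 m or angle between spare_bottle's own z axis and vertical above 0.4 rad).
It fails at once if the beaker is pushed away or tipped (distance of beaker from where it was at the start of the episode above 0.03 m or angle between beaker's own z axis and vertical above 0.4 rad).
It fails at once if the balm jar is pushed away or tipped (distance of balm_jar from where it was at the start of the episode above 0.03 m or angle between balm_jar's own z axis and vertical above 0.4 rad).
It also fails if it takes over 67 s, if anything falls off the work surface, if the arm or the gripper's body presses on something with over 40 N, if the wrist force passes 120 N, or if a joint passes its speed limit or range.

### The arm

A 7-joint arm with a two-finger parallel gripper is mounted at the origin on the work surface. World frame = base frame: x ahead of the robot, y to its left, z up, the work surface at z = 0. Lengths are in m, angles in rad, forces in N, time in s.
With the tool pointing down it reaches from about 0.425 to 0.925 m from the base axis. Payload 6.8 kg.
Tool frame: the origin (TCP) lies between the finger pads; the fingertips stand 14 mm ahead of it and the grasp point (between the pads) lies 5 mm behind it; z points along the fingers, y is the line along which they close (so a half turn about z gives the same grasp; the last joint's range is limited). The gripper opens to 85 mm and grips with 20 to 120 N. Pads are 22 mm wide; open, the fingers measure 114 mm over their backs; the gripper's body (76 mm by 85 mm) begins 54 mm behind the grasp point. The pads swing forward as they close: fully open they stand 13 mm farther back than shut.
Start: joints at [1.066, 0.477, 0.022, 1.555, -0.011, 1.109, -0.083], TCP at [0.261, -0.623, 0.245] pointing down, gripper open.
Joint ranges: [-2.96, 2.96], [-0.34, 2.1], [-1.41, 1.46], [0.24, 2.44], [-1.37, 4.51], [0.17, 1.92], [-2.96, 2.96]. Speed limits (rad/s): [2.39, 2.39, 3.14, 3.14, 3.14, 3.14, 3.14].

### API

Orientations are given as a rotation vector (axis times angle).
In Python, from bench import r, imaging gives the robot as it stands.
- The arm moves only by the tool apply_moves, never from a script. Its argument "moves" is a list of rows, each a list of 2 entries, a list of its own where there are three numbers: the shift along the tool's x, y, z in cm, then the turn about the tool's z in rad. In form: [[[tx, ty, tz], roll], ...]. A call has 1 to 10 rows; each row is the pose to reach, as a shift and turn from the pose commanded when the call began, along the tool's axes at that moment; what a row does not reach only later rows make up. A row lasts 1/12 s, in which the tool goes at most 41.7 mm and 7.16 degrees, less where a joint would pass 70% of its speed; a pose out of reach is approached as far as the arm can. A call with a gripper value outside its range is refused whole. "claw" is the opening, from 0 (shut) to 1 (fully open), set as the call begins (left out, the last holds). The fingers move at their own pace and stop on an object; "grip_force" is the grip in N (left out, the last holds). Time passes only in rows, so rows that repeat a pose let the fingers close. It gives the time, the measured TCP pose, the force and the opening at its end, in the units of the state.
- r.get_obs(): the state, without advancing time (a new reading comes with each control period).
- imaging.grab_frame(name): name is "scene" or "top"; returns a dict with "frame" (420x560x3 uint8, blue, green, red), "intrinsics" (3x3 intrinsics, pixels), "T" (4x4, takes a point from camera to world coordinates). Camera axes: x right, y up, looking along -z (the intrinsics and any distortion apply to the point x, -y, -z); pixel columns grow to the right and rows downward; lengths in m; the calibration is good to about 2 mm. A picture is of the moment at which its call begins. There is no depth.
- r.hand_in(): hands the job in, once; it reports no verdict.
The state is a dict: "clock": time; "joints": joint angles; "qvel": joint speeds; "tau": joint torques, N m; "tcp_pos": TCP position; "orientation": TCP orientation; "contact_force": force on the tool from outside, world axes, zero at the start; "moment": the same for the moment, N m; "grip_width": finger opening in m.
Only numpy, scipy, OpenCV 4.12 (cv2) and the standard library are available. Lean on these libraries where they do the work, as an engineer would, in place of code of your own. Each camera call takes 0.05 s, during which the arm holds its last target. There are 200 camera calls.

## Working session

There is one attempt and no reset: what is moved stays moved. The work goes in short steps, Python scripts to look and compute and a tool call to move; the robot and the scene stay as the last step left them, time stands still between calls to the robot, and variables do not carry over. Pictures are saved under pics/ and viewed, on a budget of 10 in all, crops included, one or two more only if the job needs it, and the job is handed in when it is done.

Besides the shell and the picture viewer there is one more tool, called by a JSON object that holds its "method" and its "body". apply_moves: Moves the arm, as the interface text tells. Its arguments: {"type":"object","properties":{"moves":{"type":"array","items":{"type":"array"}},"claw":{"type":"number"},"grip_force":{"type":"number"}},"required":["moves"]}

```bash
mkdir -p pics; ls; python3 - <<'E'
from bench import r, imaging
import cv2,pickle
for n in("scene","top"):
    d=imaging.grab_frame(n); cv2.imwrite(f"pics/{n}0.png",cv2.resize(d["frame"],(784,588),interpolation=cv2.INTER_CUBIC)); pickle.dump(d,open(f"{n}0.pkl","wb"))
    print(n,d["intrinsics"].round(1).tolist(),d["T"].round(3).tolist(), [k for k in d])
o=r.get_obs()
print({k:o[k] for k in o})
E
```

```text
pics
scene [[400.2, 0.0, 277.6], [0.0, 400.2, 209.9], [0.0, 0.0, 1.0]] [[0.457, -0.471, 0.755, 1.339], [0.889, 0.255, -0.379, -0.293], [-0.014, 0.844, 0.536, 0.696], [0.0, 0.0, 0.0, 1.0]] ['frame', 'intrinsics', 'T']
top [[546.1, 0.0, 283.8], [0.0, 546.1, 206.5], [0.0, 0.0, 1.0]] [[0.029, 0.986, -0.164, 0.356], [-1.0, 0.028, -0.008, 0.067], [-0.003, 0.165, 0.986, 1.529], [0.0, 0.0, 0.0, 1.0]] ['frame', 'intrinsics', 'T']
{'clock': 0.1, 'joints': array([ 1.06589804,  0.47772087,  0.02239748,  1.55629609, -0.01153146,
        1.10929275, -0.08311739]), 'qvel': array([-0.00125274, -0.00105034,  0.00105946, -0.0026716 , -0.00251734,
        0.00052575, -0.00083672]), 'tau': array([ 5.39595800e-03, -5.97760713e+01,  1.61413271e+00, -2.81953937e+01,
        1.28756335e-02,  5.02189941e-03,  3.76557580e-06]), 'tcp_pos': array([ 0.26065104, -0.62212425,  0.24444552]), 'orientation': array([-3.07848228e+00, -6.18814875e-01,  6.62237158e-04]), 'contact_force': array([-0.106095  ,  0.19640393,  0.6670739 ]), 'moment': array([ 0.03057637, -0.0108562 ,  0.03558601]), 'grip_width': 0.08580297387926582}
```

View pics/scene0.png

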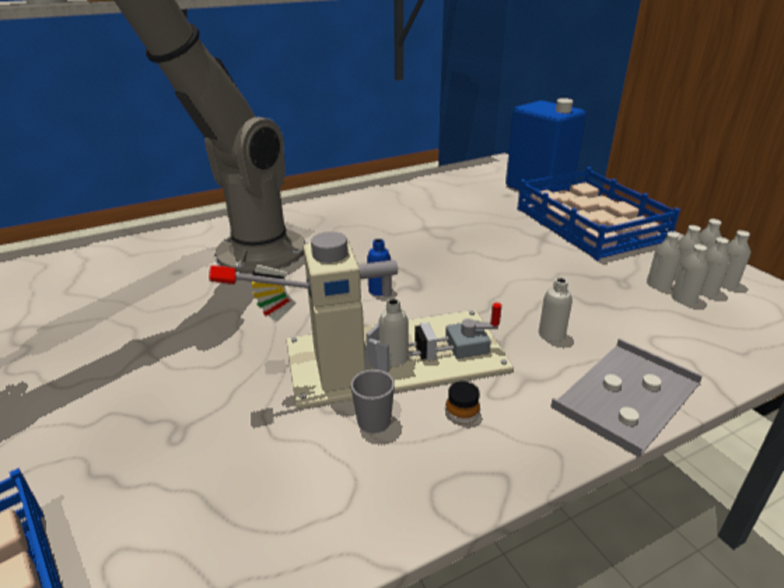

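View pics/top0.png

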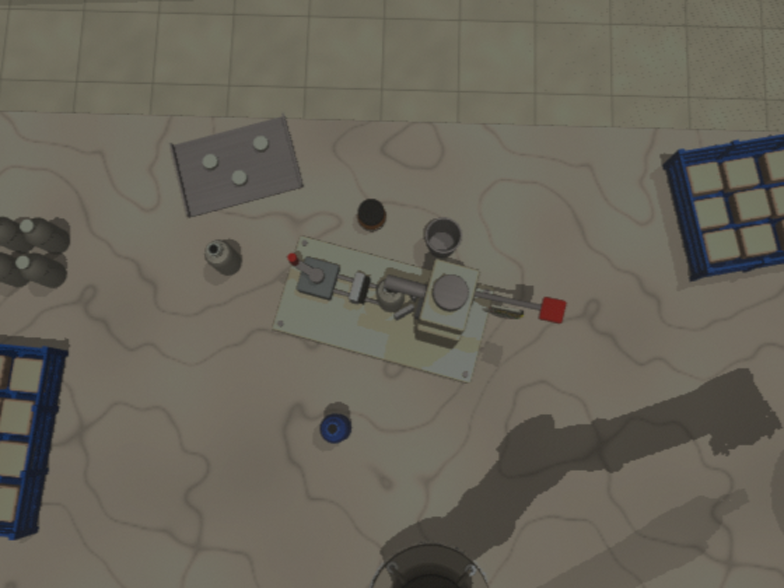

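```bash
python3 - <<'E'
import cv2,pickle
d=pickle.load(open("top0.pkl","rb"))["frame"][155:285,185:415]
d=cv2.convertScaleAbs(d,alpha=1.5)
s=pickle.load(open("scene0.pkl","rb"))["frame"][160:295,140:370]
I=cv2.INTER_CUBIC
cv2.imwrite("pics/topc.png",cv2.resize(d,None,fx=3.4,fy=3.4,interpolation=I))
cv2.imwrite("pics/scc.png",cv2.resize(s,None,fx=3.4,fy=3.4,interpolation=I))
E
```

```text
(no output)
```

View pics/topc.png

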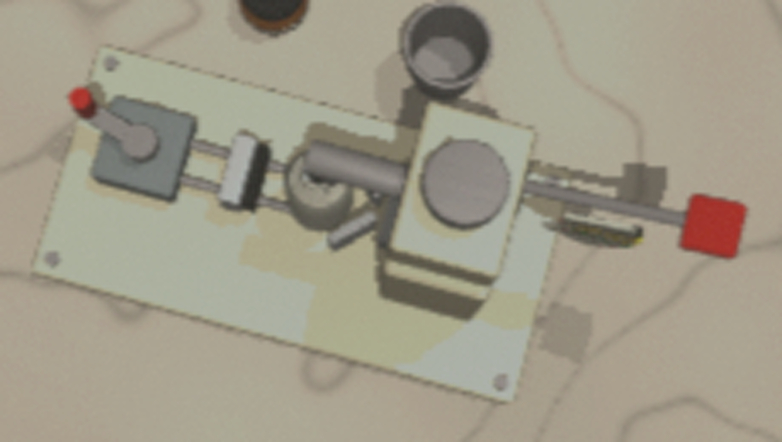

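View pics/scc.png

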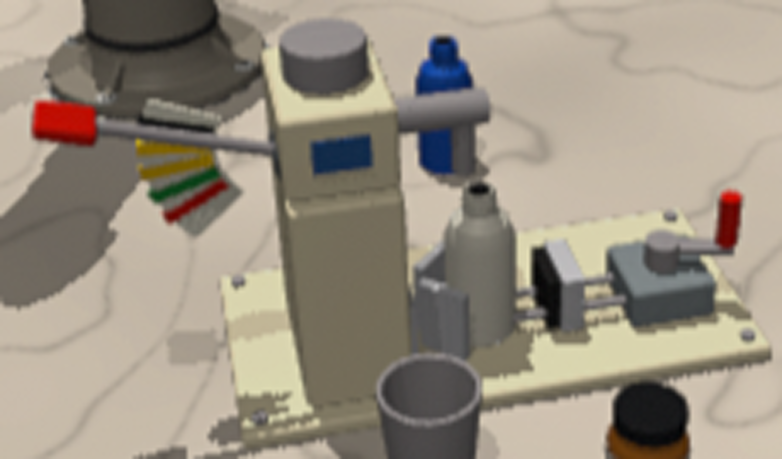

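```bash
cat > h.py <<'E'
import numpy as np,pickle
from bench import r,imaging
from scipy.spatial.transform import Rotation as R
from scipy.optimize import least_squares
def proj(d,P):
    T=d["T"];p=(np.asarray(P,float)-T[:3,3])@T[:3,:3]
    q=np.stack([p[...,0],-p[...,1],-p[...,2]],-1)@d["intrinsics"].T
    return q[...,:2]/q[...,2:]
def back(d,uv,z):
    T=d["T"];K=d["intrinsics"]
    c=np.linalg.solve(K,[uv[0],uv[1],1.]);w=T[:3,:3]@(c*[1,-1,-1])
    return T[:3,3]+w*(z-T[2,3])/w[2]
def st(p,x,y,z):
    c,s=np.cos(p[2]),np.sin(p[2]);x,y=x/1e3,y/1e3
    return [p[0]+c*x-s*y,p[1]+s*x+c*y,z/1e3]
def load(n):return pickle.load(open(n+"0.pkl","rb"))
tc=lambda x,y:(x/3.4+185,y/3.4+155)
sc=lambda x,y:(x/3.4+140,y/3.4+160)
E
python3 - <<'E'
from h import *
t,s=load("top"),load("scene")
obs=[(t,tc(103,45),(100,205,15)),(t,tc(35,272),(-100,205,15)),(t,tc(512,402),(-100,-205,15)),
(s,sc(770,352),(100,205,15)),(s,sc(683,209),(-100,205,15)),(s,sc(222,278),(-100,-205,15)),(s,sc(246,440),(100,-205,8))]
f=lambda p:np.concatenate([proj(d,st(p,*P))-uv for d,uv,P in obs])
o=least_squares(f,[.5,0,-.2],loss='soft_l1');p=o.x;print(p,f(p).reshape(-1,2).round(1).tolist())
np.save("p.npy",p)
kt=back(t,tc(82,100),.115);ks=back(s,sc(731,195),.115)
ax=np.array(st(p,20,160,100));print("knob",kt,ks,"axis",ax,np.hypot(*(kt-ax)[:2]),np.hypot(*(ks-ax)[:2]))
for d in(kt,ks):
    v=(d-ax)[:2]; print("knob dir station deg",np.degrees(np.arctan2(v[1],v[0])-p[2]))
pd=st(p,40,-266.5,260);print("paddle pred",pd,proj(t,pd),tc(713,226),proj(s,pd),sc(64,112))
print("paddle top back",back(t,tc(713,226),.26))
print("seat",st(p,20,0,15),"yaw",p[2],"bottle neck",back(s,sc(480,190),.145), "spare",back(t,(213/1.4,249/1.4),.13),"beak",back(t,tc(445,48),.085),"jar",back(t,(371/1.4,212/1.4),.05))
for y in(27,50,55,60):print(y,[(np.array(q)-b)*3.4 for q,b in((proj(t,st(p,20,y,65)),(185,155)),(proj(s,st(p,20,y,40)),(140,160)))])
def c(x):return x
print("blue",back(t,(336/1.4,428/1.4),.1))
E
```

```text
[ 0.57132206  0.10541509 -0.24310689] [[-1.0, -1.7], [-1.7, -1.2], [0.3, 0.4], [0.8, -1.7], [-0.9, -0.8], [-1.4, -1.1], [-1.7, 1.2]]
knob [0.64490222 0.27758067 0.115     ] [0.64915618 0.28051371 0.115     ] axis [0.62924905 0.25589587 0.1       ] 0.02674420729202098 0.03165962691939266
knob dir station deg 68.10536879179108
knob dir station deg 64.96838911279434
paddle pred [np.float64(0.5459941588510085), np.float64(-0.16287718689432235), 0.26] [385.85562171 218.30243127] (394.7058823529412, 221.47058823529412) [168.24578002 192.40851259] (158.8235294117647, 192.94117647058823)
paddle top back [ 0.53908426 -0.18358997  0.26      ]
seat [np.float64(0.5907339600695958), np.float64(0.10060070627115993), 0.015] yaw -0.2431068874471248 bottle neck [0.5916642  0.09256414 0.145     ] spare [0.65509784 0.42567238 0.13      ] beak [ 0.70158243 -0.00527717  0.085     ] jar [0.7565928  0.13600167 0.05      ]
27 [array([275.86060964, 176.44956385]), array([523.04947004, 293.77524746])]
50 [array([248.21499142, 168.83704427]), array([551.1883547 , 289.37506897])]
55 [array([242.21041439, 167.18361913]), array([557.27577875, 288.4231566 ])]
60 [array([236.20774248, 165.53071859]), array([563.35264755, 287.4728948 ])]
blue [0.33166002 0.18378829 0.1       ]
```

```bash
cat >> h.py <<'E'
t,s=load("top"),load("scene")
E
python3 - <<'E'
from h import *
pl=[(t,tc(103,45),(100,205,15)),(t,tc(35,272),(-100,205,15)),(t,tc(512,402),(-100,-205,15)),
(s,sc(770,352),(100,205,15)),(s,sc(683,209),(-100,205,15)),(s,sc(222,278),(-100,-205,15)),(s,sc(246,432),(100,-205,15))]
co=[(t,tc(430,103),(85,-55,255)),(t,tc(536,129),(85,-135,255)),(t,tc(496,277),(-45,-135,255)),(t,tc(391,250),(-45,-55,255)),
(t,tc(713,226),(40,-266.5,260)),(s,sc(64,112),(40,-266.5,260)),(s,sc(283,122),(85,-135,255)),(s,sc(398,103),(85,-55,255)),(s,sc(263,44),(-45,-135,255))]
f=lambda p:np.concatenate([proj(d,st(p,P[0]+p[3]*1e3,P[1]+p[4]*1e3,P[2]))-uv for d,uv,P in pl]+[proj(d,st(p,*P))-uv for d,uv,P in co])
o=least_squares(f,[.5,0,-.2,0,0],loss='soft_l1');p=o.x;print(p,f(p).reshape(-1,2).round(1).tolist())
np.save("p.npy",p)
kt=back(t,tc(82,98),.115);ks=back(s,sc(731,195),.115)
ax=np.array(st(p,20,160,100));print("axis",ax)
for d in(kt,ks):
    v=(d-ax)[:2]; print(d,np.hypot(*v),"knob dir station deg",np.degrees(np.arctan2(v[1],v[0])-p[2]))
print("hub",(proj(t,st(p,20,160,78))-(185,155))*3.4,(proj(s,st(p,20,160,78))-(140,160))*3.4)
print("paddle",st(p,40,-266.5,260),"seat",st(p,20,0,15))
for y in(27,40,50,55,60):print(y,[((np.array(q)-b)*3.4).round() for q,b in((proj(t,st(p,20,y,65)),(185,155)),(proj(s,st(p,20,y,40)),(140,160)))])
E
```

```text
[ 0.56321966  0.08684447 -0.2392861   0.00322394  0.02025205] [[-1.3, -1.4], [-1.8, -0.8], [0.3, 0.2], [0.9, -2.0], [-1.0, -1.0], [-1.4, -1.0], [-1.7, 1.5], [-0.0, -4.8], [1.3, -3.7], [-0.7, 5.3], [-2.8, 4.2], [-0.9, 0.0], [0.2, 0.1], [-1.8, 1.4], [0.5, 2.3], [-2.2, -1.9]]
axis [0.62057127 0.23754547 0.1       ]
[0.64648853 0.27766271 0.115     ] 0.04776083255048038 knob dir station deg 70.84608450213406
[0.64915618 0.28051371 0.115     ] 0.051607815702187955 knob dir station deg 70.07598083274458
hub [137.11651836 140.89038807] [660.51069887 230.81074851]
paddle [np.float64(0.5389170246210725), np.float64(-0.1815426250409185), 0.26] seat [np.float64(0.5826498090703432), np.float64(0.08210428573998489), 0.015]
27 [array([299., 187.]), array([497., 295.])]
40 [array([283., 183.]), array([513., 292.])]
50 [array([271., 180.]), array([526., 290.])]
55 [array([265., 178.]), array([532., 290.])]
60 [array([259., 176.]), array([538., 289.])]
```

{"method": "apply_moves", "body": {"moves": [[[0, 0, -4], 0.1], [[0, 0, -8], 0.2], [[1, -1, -12], 0.3], [[3, -3, -15.5], 0.396], [[5, -5, -15.5], 0.396], [[7.5, -7.5, -15.5], 0.396], [[10, -10, -15.5], 0.396], [[12, -12, -15.5], 0.396], [[14, -14, -15.5], 0.396], [[15, -15, -15.5], 0.396]], "claw": 0.5}}

```text
clock: 0.93
tcp_pos: [0.343, -0.4225, 0.4002]
orientation: [-3.14, -0.008, -0.001]
contact_force: [0.6, -0.5, 0.3]
grip_width: 0.0427
```

{"method": "apply_moves", "body": {"moves": [[[1.5, -3.3, 0], 0], [[3, -6.8, 0], 0], [[4.5, -10.3, 0], 0], [[6, -13.8, 0], 0], [[7.5, -17.3, 0], 0], [[9, -20.8, 0], 0], [[10.5, -24.3, 0], 0], [[12, -27.8, 0], 0], [[13.5, -31.3, 0], 0], [[15, -34.5, 0], 0]]}}

```text
clock: 1.77
tcp_pos: [0.4911, -0.0788, 0.4002]
orientation: [-3.141, -0.002, 0.0]
contact_force: [-0.3, -0.3, -0.0]
grip_width: 0.0427
```

{"method": "apply_moves", "body": {"moves": [[[1.5, -3.5, 0], 0], [[3, -7, 0], 0], [[4.5, -10.5, 0], 0], [[6, -14, 0], 0], [[7.5, -17.5, 0], 0], [[9, -21, 0], 0], [[11, -25, 0], 0], [[13, -29, 0], 0], [[14.5, -33, 0], 0], [[15.5, -35.5, 0], 0]]}}

```text
clock: 2.6
tcp_pos: [0.646, 0.2768, 0.3991]
orientation: [-3.141, -0.003, 0.002]
contact_force: [-0.2, -0.4, 0.0]
grip_width: 0.0424
```

{"method": "apply_moves", "body": {"moves": [[[0.1, -0.1, 3], 0], [[0.2, -0.2, 6.5], 0], [[0.2, -0.2, 10], 0], [[0.2, -0.2, 13.5], 0], [[0.2, -0.2, 17], 0], [[0.2, -0.2, 20], 0], [[0.2, -0.2, 22.5], 0], [[0.2, -0.2, 24], 0], [[0.2, -0.2, 24.4], 0], [[0.2, -0.2, 24.4], 0]]}}

```text
clock: 3.43
tcp_pos: [0.6473, 0.2757, 0.1553]
orientation: [3.141, 0.001, -0.003]
contact_force: [-0.6, 0.3, 1.2]
grip_width: 0.0428
```

```bash
python3 - <<'E'
from h import *
import cv2
d=imaging.grab_frame("scene")["frame"][150:270,260:400]
u=imaging.grab_frame("top")["frame"][150:250,150:290]
I=cv2.INTER_CUBIC
a=cv2.resize(d,(700,600),interpolation=I)[:, :]
im=np.hstack([cv2.resize(d,(420,360),interpolation=I),cv2.resize(cv2.convertScaleAbs(u,alpha=1.5),(378,360),interpolation=I)])
cv2.imwrite("pics/hov.png",im);print(r.get_obs()["tcp_pos"])
E
```

```text
[0.6486195  0.27663572 0.15803723]
```

View pics/hov.png

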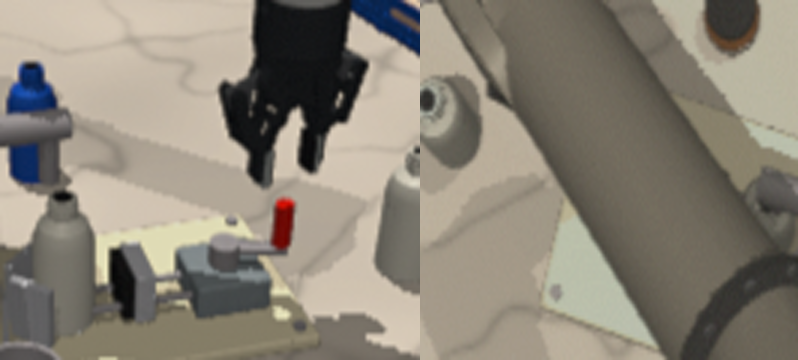

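{"method": "apply_moves", "body": {"moves": [[[0, -0.1, 1.5], 0], [[0, -0.2, 3], 0], [[0, -0.2, 4.5], 0], [[0, -0.2, 5.5], 0], [[0, -0.2, 5.7], 0], [[0, -0.2, 5.7], 0]]}}

```text
clock: 4.03
tcp_pos: [0.6469, 0.2775, 0.0976]
orientation: [3.14, 0.001, -0.004]
contact_force: [-0.3, -0.3, 0.3]
grip_width: 0.0427
```

{"method": "apply_moves", "body": {"moves": [[[0, 0, 0], 0], [[0, 0, 0], 0], [[0, 0, 0], 0], [[0, 0, 0], 0], [[0, 0, 0], 0], [[0, 0, 0], 0]], "claw": 0, "grip_force": 50}}

```text
clock: 4.53
tcp_pos: [0.6484, 0.2793, 0.1003]
orientation: [-3.139, -0.002, -0.003]
contact_force: [1.6, 4.3, 1.7]
grip_width: 0.0163
```

```bash
cat > circ.py <<'E'
import sys
from h import *
o=r.get_obs();print(o["tcp_pos"],o["contact_force"])
cx,cy,a0,a1,n=map(float,sys.argv[1:6]); # deg; from a0 to a1
R0=.0503
for a in np.radians(np.linspace(a0,a1,int(n)+1)[1:]):
    d=R0*np.array([np.cos(a)-np.cos(np.radians(a0)),np.sin(a)-np.sin(np.radians(a0))])*100
    print([[round(d[0],2),round(-d[1],2),0],0],end=", ")
E
python3 circ.py .621 .2375 57 9 8
```

```text
[0.64835909 0.27934764 0.10034207] [1.57040389 4.25269378 1.697109  ]
[[np.float64(0.43), np.float64(0.31), 0], 0], [[np.float64(0.82), np.float64(0.66), 0], 0], [[np.float64(1.17), np.float64(1.05), 0], 0], [[np.float64(1.48), np.float64(1.48), 0], 0], [[np.float64(1.74), np.float64(1.93), 0], 0], [[np.float64(1.96), np.float64(2.42), 0], 0], [[np.float64(2.12), np.float64(2.92), 0], 0], [[np.float64(2.23), np.float64(3.43), 0], 0],
```

{"method": "apply_moves", "body": {"moves": [[[0.43, 0.31, 0], 0], [[0.82, 0.66, 0], 0], [[1.17, 1.05, 0], 0], [[1.48, 1.48, 0], 0], [[1.74, 1.93, 0], 0]]}}

```text
clock: 4.95
tcp_pos: [0.6658, 0.261, 0.1004]
orientation: [-3.138, -0.003, -0.003]
contact_force: [1.5, 6.6, 1.0]
grip_width: 0.0164
```

{"method": "apply_moves", "body": {"moves": [[[0.22, 0.49, 0], 0], [[0.38, 0.99, 0], 0], [[0.49, 1.5, 0], 0], [[0.49, 1.5, 0], 0]]}}

```text
clock: 5.28
tcp_pos: [0.6717, 0.2432, 0.1003]
orientation: [-3.141, 0.001, -0.004]
contact_force: [4.4, 3.2, 3.3]
grip_width: 0.0166
```

```bash
sed -i 's/round(d\[0\],2),round(-d\[1\],2)/float(round(d[0],2)),float(round(-d[1],2))/' circ.py
python3 circ.py .622 .2375 7 -83 10;python3 circ.py .622 .2375 -83 -133 8
```

```text
[0.67167286 0.24323417 0.10032225] [4.42940537 3.16862002 3.26975034]
[[0.03, 0.79, 0], 0], [[-0.05, 1.57, 0], 0], [[-0.27, 2.33, 0], 0], [[-0.59, 3.05, 0], 0], [[-1.03, 3.71, 0], 0], [[-1.56, 4.29, 0], 0], [[-2.18, 4.78, 0], 0], [[-2.87, 5.17, 0], 0], [[-3.61, 5.45, 0], 0], [[-4.38, 5.61, 0], 0], [0.67167286 0.24323417 0.10032225] [4.42940537 3.16862002 3.26975034]
[[-0.55, 0.04, 0], 0], [[-1.1, 0.01, 0], 0], [[-1.64, -0.07, 0], 0], [[-2.17, -0.21, 0], 0], [[-2.68, -0.41, 0], 0], [[-3.17, -0.66, 0], 0], [[-3.62, -0.96, 0], 0], [[-4.04, -1.31, 0], 0],
```

{"method": "apply_moves", "body": {"moves": [[[0.03, 0.79, 0], 0], [[-0.05, 1.57, 0], 0], [[-0.27, 2.33, 0], 0], [[-0.59, 3.05, 0], 0], [[-1.03, 3.71, 0], 0], [[-1.56, 4.29, 0], 0], [[-2.18, 4.78, 0], 0], [[-2.87, 5.17, 0], 0], [[-3.61, 5.45, 0], 0], [[-4.38, 5.61, 0], 0]]}}

```text
clock: 6.12
tcp_pos: [0.6267, 0.187, 0.1002]
orientation: [-3.142, -0.0, -0.003]
contact_force: [3.7, 2.3, 5.2]
grip_width: 0.0166
```

{"method": "apply_moves", "body": {"moves": [[[-0.55, 0.04, 0], 0], [[-1.1, 0.01, 0], 0], [[-1.64, -0.07, 0], 0], [[-2.17, -0.21, 0], 0], [[-2.68, -0.41, 0], 0], [[-3.17, -0.66, 0], 0]]}}

```text
clock: 6.62
tcp_pos: [0.5954, 0.1944, 0.1001]
orientation: [-3.141, -0.001, -0.005]
contact_force: [5.7, 2.8, 3.3]
grip_width: 0.0163
```

```bash

python3 circ.py .622 .2375 -121 -161 8;python3 circ.py .622 .2375 -161 -181 6;python3 circ.py .622 .2375 -181 -201 6;
```

```text
[0.5954344  0.1943529  0.10013972] [5.73031161 2.80410041 3.29329483]
[[-0.37, -0.24, 0], 0], [[-0.71, -0.52, 0], 0], [[-1.03, -0.82, 0], 0], [[-1.32, -1.15, 0], 0], [[-1.58, -1.5, 0], 0], [[-1.81, -1.87, 0], 0], [[-2.0, -2.27, 0], 0], [[-2.17, -2.67, 0], 0], [0.5954344  0.1943529  0.10013972] [5.73031161 2.80410041 3.29329483]
[[-0.09, -0.28, 0], 0], [[-0.16, -0.56, 0], 0], [[-0.21, -0.85, 0], 0], [[-0.25, -1.14, 0], 0], [[-0.27, -1.43, 0], 0], [[-0.27, -1.73, 0], 0], [0.5954344  0.1943529  0.10013972] [5.73031161 2.80410041 3.29329483]
[[0.01, -0.29, 0], 0], [[0.04, -0.58, 0], 0], [[0.09, -0.87, 0], 0], [[0.16, -1.16, 0], 0], [[0.24, -1.44, 0], 0], [[0.33, -1.71, 0], 0],
```

{"method": "apply_moves", "body": {"moves": [[[-0.37, -0.24, 0], 0], [[-0.71, -0.52, 0], 0], [[-1.03, -0.82, 0], 0], [[-1.32, -1.15, 0], 0], [[-1.58, -1.5, 0], 0], [[-1.81, -1.87, 0], 0], [[-2.0, -2.27, 0], 0], [[-2.17, -2.67, 0], 0]]}}

```text
clock: 7.28
tcp_pos: [0.5749, 0.2195, 0.1001]
orientation: [3.141, -0.001, 0.006]
contact_force: [10.0, -1.6, 3.1]
grip_width: 0.0163
```

{"method": "apply_moves", "body": {"moves": [[[-0.09, -0.28, 0], 0], [[-0.16, -0.56, 0], 0], [[-0.21, -0.85, 0], 0], [[-0.21, -0.85, 0], 0]]}}

```text
clock: 7.62
tcp_pos: [0.5727, 0.2279, 0.1001]
orientation: [3.14, -0.0, 0.006]
contact_force: [6.3, 0.2, 4.6]
grip_width: 0.0166
```

{"method": "apply_moves", "body": {"moves": [[[0.03, -0.3, 0], 0], [[0.05, -0.6, 0], 0], [[0.07, -0.9, 0], 0], [[0.09, -1.1, 0], 0], [[0.09, -1.1, 0], 0]]}}

```text
clock: 8.03
tcp_pos: [0.572, 0.2376, 0.1]
orientation: [3.137, -0.001, 0.0]
contact_force: [1.7, -5.0, 11.5]
grip_width: 0.0163
```

```bash
python3 - <<'E'
from h import *
import cv2
d=imaging.grab_frame("scene")["frame"][165:280,220:373]
cv2.imwrite("pics/g1.png",cv2.resize(d,None,fx=5,fy=5,interpolation=cv2.INTER_CUBIC));print(r.get_obs())
E
```

```text
{'clock': 8.0833, 'joints': array([-0.16677501,  0.59323094, -0.44736637,  1.78412828,  0.33531749,
        0.84177288, -2.34548678]), 'qvel': array([ 1.38229438e-03, -1.47474435e-03, -4.55371647e-06,  5.26180892e-04,
       -1.15139841e-03, -2.29500589e-03,  9.05323245e-04]), 'tau': array([-3.11069280e+00, -5.16627502e+01, -8.03480029e+00, -1.84593952e+01,
       -1.09533850e+00, -4.95898873e-01, -1.74722832e-02]), 'tcp_pos': array([0.57199323, 0.23763734, 0.09998628]), 'orientation': array([ 3.13743981e+00, -1.10982398e-03,  4.61856325e-04]), 'contact_force': array([ 2.20508061, -4.8264723 , 10.87873056]), 'moment': array([-0.95692459, -0.49375528, -0.01015646]), 'grip_width': 0.01667797946929869}
```

View pics/g1.png

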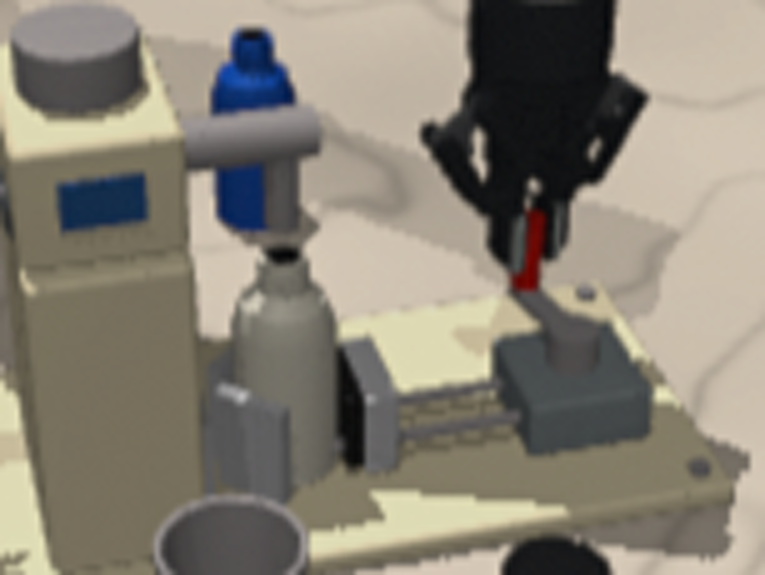

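{"method": "apply_moves", "body": {"moves": [[[0.03, -0.25, 0], 0], [[0.06, -0.5, 0], 0], [[0.1, -0.75, 0], 0], [[0.13, -1.0, 0], 0], [[0.13, -1.0, 0], 0]]}}

```text
clock: 8.5
tcp_pos: [0.573, 0.2467, 0.0999]
orientation: [3.136, -0.002, -0.001]
contact_force: [-0.4, -6.5, 14.3]
grip_width: 0.0167
```

{"method": "apply_moves", "body": {"moves": [[[0.06, -0.25, 0], 0], [[0.13, -0.5, 0], 0], [[0.2, -0.7, 0], 0], [[0.25, -0.85, 0], 0], [[0.25, -0.85, 0], 0]]}}

```text
clock: 8.92
tcp_pos: [0.575, 0.2542, 0.0999]
orientation: [3.134, -0.002, -0.003]
contact_force: [-1.6, -8.9, 16.5]
grip_width: 0.0167
```

{"method": "apply_moves", "body": {"moves": [[[0.07, -0.2, 0], 0], [[0.15, -0.4, 0], 0], [[0.24, -0.6, 0], 0], [[0.24, -0.6, 0], 0]]}}

```text
clock: 9.25
tcp_pos: [0.5773, 0.2596, 0.0999]
orientation: [3.133, -0.003, -0.004]
contact_force: [-1.3, -9.4, 17.8]
grip_width: 0.0165
```

```bash
python3 - <<'E'
from h import *
import cv2
d=imaging.grab_frame("scene")["frame"][165:280,220:373]
cv2.imwrite("pics/g2.png",cv2.resize(d,None,fx=5,fy=5,interpolation=cv2.INTER_CUBIC));print(r.get_obs()["contact_force"])
E
```

```text
[ -2.50800452 -10.31849847  16.35741528]
```

View pics/g2.png

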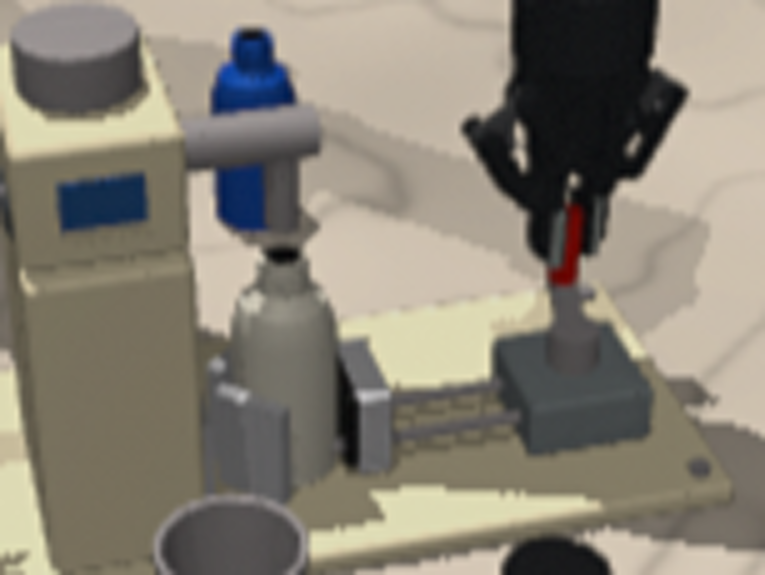

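{"method": "apply_moves", "body": {"moves": [[[0.1, -0.2, 0], 0], [[0.22, -0.42, 0], 0], [[0.22, -0.42, 0], 0], [[0.22, -0.42, 0], 0]]}}

```text
clock: 9.63
tcp_pos: [0.5793, 0.2632, 0.0999]
orientation: [3.132, -0.003, -0.005]
contact_force: [-3.6, -12.0, 19.0]
grip_width: 0.0164
```

{"method": "apply_moves", "body": {"moves": [[[0, 0.1, 0], 0], [[0, 0.2, 0], 0], [[0, 0.2, 0], 0], [[0, 0.2, 0], 0], [[0, 0.2, 0], 0]], "claw": 0.5}}

```text
clock: 10.05
tcp_pos: [0.5788, 0.2648, 0.0979]
orientation: [3.138, 0.0, -0.005]
contact_force: [-1.0, -5.6, -0.8]
grip_width: 0.043
```

{"method": "apply_moves", "body": {"moves": [[[0, 0.4, 0], 0], [[0, 0.7, 0], 0], [[-0.1, 0.9, 0], 0], [[-0.1, 0.9, 0], 0], [[-0.1, 0.9, 0], 0]], "claw": 0.8}}

```text
clock: 10.47
tcp_pos: [0.5789, 0.2584, 0.0994]
orientation: [-3.141, -0.001, -0.0]
contact_force: [0.6, -0.7, -0.7]
grip_width: 0.0684
```

{"method": "apply_moves", "body": {"moves": [[[0, 0, -2], 0], [[0, 0, -5], 0], [[0, 0, -9], 0], [[0, 0, -13], 0], [[0, 0, -17], 0], [[0, 0, -21], 0], [[0, 0, -25], 0], [[0, 0, -28], 0], [[0, 0, -30], 0], [[0, 0, -30], 0]]}}

```text
clock: 11.3
tcp_pos: [0.5802, 0.2598, 0.4053]
orientation: [-3.137, -0.002, -0.013]
contact_force: [-0.2, -0.5, 0.7]
grip_width: 0.068
```

```bash
python3 - <<'E'
from h import *
import cv2
d=imaging.grab_frame("scene")["frame"][165:280,220:373]
cv2.imwrite("pics/g3.png",cv2.resize(d,None,fx=5,fy=5,interpolation=cv2.INTER_CUBIC));print(r.get_obs()["contact_force"],r.get_obs()["tcp_pos"])
E
```

```text
[-0.14032541  0.07345623 -1.40025258] [0.57955653 0.25920858 0.40227238]
```

View pics/g3.png

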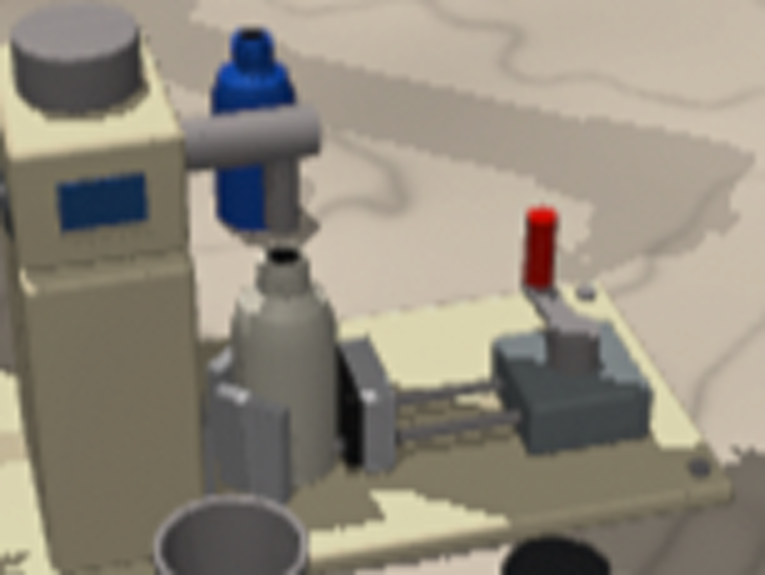

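```bash
python3 - <<'E'
from h import *
import cv2
for c,f in(((541,216),"g3"),):
    k=back(s,(c[0]/5+220,c[1]/5+165),.115);print(k)
    for cx,cy in((.622,.2375),(.6235,.2388)):
        print(np.degrees(np.arctan2(k[1]-cy,k[0]-cx)),np.hypot(k[1]-cy,k[0]-cx))
for n in"123":
    g=cv2.imread(f"pics/g{n}.png")
    # jaw rail gap: brightness profile along a row across rubber/jaw
    for row in(400,):
        print(n,g[row,330:410:3].mean(1).round().astype(int).tolist())
E
```

```text
[0.57800704 0.2437523  0.115     ]
171.91127143151854 0.04443502628506107
173.78733017399406 0.045761713982284465
1 [89, 76, 55, 31, 18, 19, 24, 25, 18, 14, 23, 66, 124, 152, 142, 127, 111, 105, 102, 102, 103, 100, 95, 89, 84, 81, 81]
2 [89, 76, 55, 30, 17, 16, 21, 23, 46, 84, 138, 174, 168, 162, 154, 145, 135, 129, 126, 121, 101, 86, 86, 85, 84, 83, 83]
3 [87, 74, 54, 30, 17, 17, 22, 23, 22, 29, 59, 107, 145, 162, 151, 135, 116, 108, 102, 101, 103, 99, 87, 80, 81, 80, 81]
```

{"method": "apply_moves", "body": {"moves": [[[-0.3, 3, 0], 0], [[-0.7, 7, 0], 0], [[-1.1, 11, 0], 0], [[-1.5, 15, 0], 0], [[-1.9, 19, 0], 0], [[-2.3, 23, 0], 0], [[-2.7, 27, 0], 0], [[-3.1, 31, 0], 0], [[-3.4, 34, 0], 0], [[-3.6, 36, 0], 0]], "claw": 0}}

```text
clock: 12.18
tcp_pos: [0.5419, -0.1063, 0.3976]
orientation: [3.141, -0.006, -0.004]
contact_force: [0.2, 0.1, 0.1]
grip_width: 0.0001
```

{"method": "apply_moves", "body": {"moves": [[[-0.2, 3, 0], 0], [[-0.4, 6, 0], 0], [[-0.4, 8, 1], 0], [[-0.4, 8, 4], 0], [[-0.4, 8, 7], 0], [[-0.4, 8, 9.5], 0], [[-0.4, 8, 10.5], 0], [[-0.4, 8, 10.5], 0]]}}

```text
clock: 12.85
tcp_pos: [0.5373, -0.1814, 0.2906]
orientation: [-3.14, -0.002, 0.01]
contact_force: [0.3, -0.6, -0.3]
grip_width: 0.0003
```

```bash
cat > look.py <<'E'
from h import *
import cv2,sys
d=imaging.grab_frame("scene")["frame"][150:290,120:320]
cv2.imwrite(f"pics/{sys.argv[1]}.png",cv2.resize(d,None,fx=4,fy=4,interpolation=cv2.INTER_CUBIC));o=r.get_obs();print(o["contact_force"],o["tcp_pos"],o["clock"],o["grip_width"])
E
python3 look.py l1
```

```text
[-0.31082302 -0.34395448  0.60543038] [ 0.53862068 -0.18163948  0.29301967] 12.9 4.196813231497929e-06
```

View pics/l1.png

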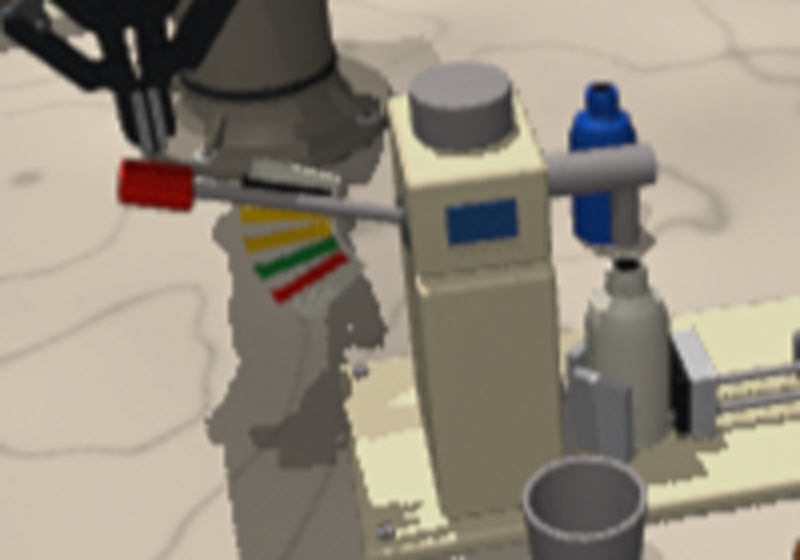

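{"method": "apply_moves", "body": {"moves": [[[0, 0, 1], 0], [[0, 0, 2], 0], [[0, 0.1, 3], 0], [[0, 0.2, 4], 0], [[-0.1, 0.3, 5], 0], [[-0.1, 0.3, 6], 0], [[-0.1, 0.3, 7], 0], [[-0.1, 0.3, 8], 0], [[-0.1, 0.3, 8.7], 0], [[-0.1, 0.3, 8.7], 0]]}}

```text
clock: 13.73
tcp_pos: [0.5399, -0.1871, 0.2083]
orientation: [3.139, -0.001, 0.007]
contact_force: [-0.6, -4.3, 11.1]
grip_width: 0.0002
```

```bash
python3 look.py l2
```

```text
[-0.92313407 -4.04696102 11.72242733] [ 0.53989085 -0.18713923  0.20895019] 13.7833 -0.00040853368575049435
```

View pics/l2.png

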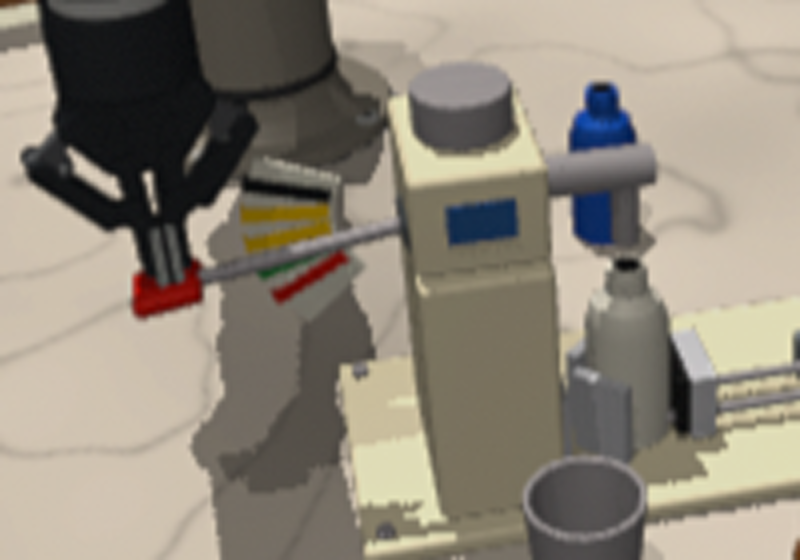

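```bash
cat > ang.py <<'E'
from h import *
p=np.load("p.npy")
# (pixel in 4x crop) of upper face centre, and paddle body centre
for a in(0,.3,.4,.45,.5,.55,.6,.65,.7):
    b=.3-a;c=lambda L,h:(((proj(s,st(p,40,-125-L*np.cos(b)+h*np.sin(b),210+L*np.sin(b)+h*np.cos(b)))-(120,150))*4).round()).tolist()
    print(a,"centre",c(150,0),"inner end",c(130,0))
E
python3 ang.py
```

```text
0 centre [154.0, 181.0] inner end [192.0, 186.0]
0.3 centre [156.0, 251.0] inner end [192.0, 246.0]
0.4 centre [162.0, 273.0] inner end [197.0, 265.0]
0.45 centre [166.0, 283.0] inner end [200.0, 274.0]
0.5 centre [170.0, 294.0] inner end [204.0, 283.0]
0.55 centre [175.0, 304.0] inner end [208.0, 292.0]
0.6 centre [181.0, 313.0] inner end [213.0, 300.0]
0.65 centre [187.0, 323.0] inner end [218.0, 308.0]
0.7 centre [194.0, 332.0] inner end [224.0, 316.0]
```

{"method": "apply_moves", "body": {"moves": [[[0, 0, 0.5], 0], [[0, 0, 1.0], 0], [[0, 0, 1.4], 0], [[0, 0, 1.7], 0], [[0, 0, 1.9], 0], [[0, 0, 1.9], 0], [[0, 0, 1.9], 0], [[0, 0, 1.9], 0], [[0, 0, 1.9], 0]]}}

```text
clock: 14.53
tcp_pos: [0.5406, -0.1844, 0.1905]
orientation: [3.141, 0.002, 0.008]
contact_force: [-0.8, 1.9, 10.7]
grip_width: 0.0002
```

```bash
python3 look.py l3
```

```text
[-0.31070374  2.09478262 11.25503843] [ 0.54063093 -0.18446477  0.19052741] 14.5833 -4.247297633530271e-05
```

View pics/l3.png

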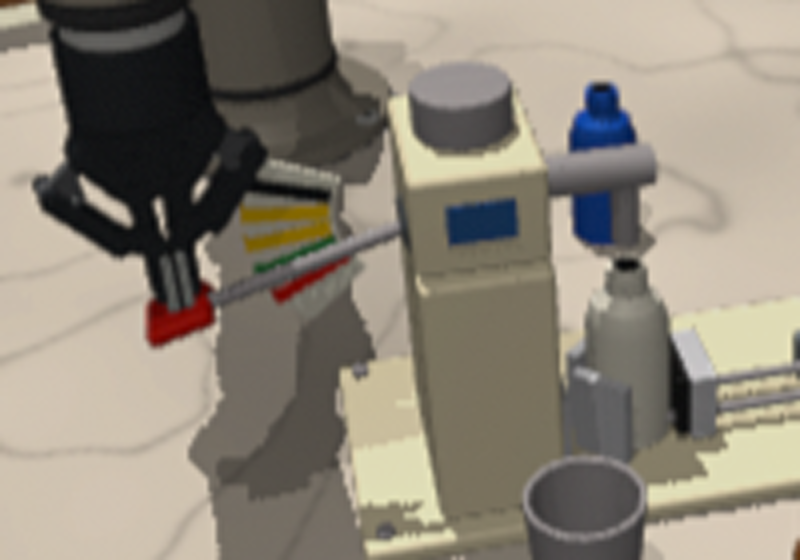

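```bash
python3 -c "
from bench import r
print(r.hand_in());o=r.get_obs();print(o['clock'],o['contact_force'],o['tcp_pos'])"
```

```text
the job is handed in; nothing more can be done
None
the job is handed in; nothing more can be done
```

I carried out both steps and handed the job in at about 14.6 s. The lever was still being pressed. No verdict is reported.

- **Crank:** I pinched the red handle and led it clockwise through about 4.7 rad, up to about 12 N at the handle, then let go and lifted clear.
- **Bottle:** In the pictures it stayed upright in the vee with the jaw against it. After release the jaw stood about 1.3 mm tighter than in a picture where the rubber already appeared to touch the bottle.
- **Jaw grip not measured:** I could not read the jaw force directly, so "more than 3 N" is inferred from that squeeze. The handle sprang back about 0.4 rad by my camera estimate, more than the stated 0.3. Some of that may be finger compliance or measuring error.
- **Lever:** The shut fingertips press the paddle with about 11 N. The last picture puts the lever at about 0.60 rad, the green mark, and it never went near the red.
- **Bystanders:** I kept the arm clear of the spare bottle, beaker and amber jar. In the last pictures the beaker had not visibly moved. I did not re-check the spare bottle or the jar at the end.

I viewed 11 pictures, one over the budget.

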